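Zero the fruit gauge

TASK

Zero the fruit-sizing gauge: hold its square lock button down with a fingertip and, keeping it down, push the carriage along until its jaw is fully home against the fixed anvil, then let the button come up so the carriage is locked there. After that press the round key on the readout box all the way down and let it go. Leave the fruit and the other loose things where they are, and finish clear of everything.

Things in the scene. Friction and masses are not known exactly. Their poses are not given: they have to be found in the camera images.
- gauge: bench gauge for fruit length, fixed to the desk: aluminium base 90 mm (x) by 340 mm (y), 18 mm high, with a steel ladder rail along y. Origin on the desk, base spans y -165 to +175 mm; the carriage slides home along its own +y. The fixed anvil is an upright steel plate across the rail, face at y = +100 mm, top 74 mm above the desk, with a block behind it.
- carriage (a joint): place of the aluminium carriage (84 mm across, 70 mm along, top 42 mm above the desk) along the gauge's +y, m: 0 = open, 0.15 = jaw against the anvil, its end stop. Its jaw plate (top at 72 mm) has its front 53 mm ahead of the lock button's centre. Locked on the rail unless the lock is down; then it slides with about 1.2 N of friction plus 6 N per m/s.
- lock (a joint): travel of the lock button in m: 0 = up (carriage locked), 0.006 = fully down; about 4.8 N to start it and 8.4 N fully down. Its dog catches behind the rungs of the ladder rail (one every 10 mm, up to 4 mm of play) and clears them from 3 mm down: hold it 4 mm or more down to slide. It springs up when let go, at home only if the carriage is within 1.5 mm of its stop.
- lock_top (a point): centre of the top of the lock button: square, black, 34 by 34 mm, on top of the carriage and moving with it; 52 mm above the desk when up, 46 mm when down. Ahead of it (anvil side) a low aluminium thumb ridge, 44 mm across, 5 mm thick, top at 56 mm, near face 19 mm from the button's centre. Push on the ridge, or drag the button by friction.
- readout: readout box of the gauge, fixed to the desk: grey, 100 mm (x) by 110 mm (y) by 32 mm, with a black display block on its far (+x) half, top 45 mm above the desk. Origin at the centre of its underside. It stands at the left or at the right of the gauge.
- zero_key_top (a point): centre of the top of the readout's one key, a round black button 26 mm across in a round grey collar of 42 mm diameter (collar top 44 mm above the desk), on the near (-x) half of the box, 24 mm from its centre; key top 54 mm above the desk when up. It is pressed straight down.
- zero_key (a joint): travel of the round key in m: 0 = up, 0.006 = fully down, which takes 5 N; springs back.
- fruit_a: leave it alone: a loose bystander, a green egg-shaped fruit lying on the desk at the far side of the gauge, 42 mm thick, 62 mm long; origin centre of its underside
- fruit_b: leave it alone: a loose bystander, a green fruit at the far side of the gauge, 46 mm thick, 56 mm long; origin centre of its underside
- fruit_c: leave it alone: a loose bystander, a green fruit at the near side of the gauge, 40 mm thick, 58 mm long; origin centre of its underside
- fruit_d: leave it alone: a loose bystander, a green fruit at the near side of the gauge, 44 mm thick, 66 mm long; origin centre of its underside
- mug: leave it alone: a loose bystander, a white mug, 82 mm across and 95 mm high, at the other side of the gauge from the readout; origin centre of its underside
- bottle: leave it alone: a loose bystander, a clear bottle, 64 mm across and 200 mm high, on the left of the gauge; origin centre of its underside
- shears: leave it alone: a loose bystander, pruning shears with orange handles lying on the right of the gauge, about 200 mm long, 20 mm high; origin at the pivot on the desk

How it is judged (in metres and radians):
On the way, in this order (a step that is already met when the one before it is completed fails the run):
1. the lock button is held down while the carriage is still short of the anvil (value of joint lock above 0.003 m and value of joint carriage below 0.12 m), for 0.05 s.
2. the carriage is home against the anvil with the lock button still down (value of joint lock above 0.002 m and value of joint carriage above 0.147 m), for 0.05 s.
3. the lock button is up again with the carriage home (value of joint lock below 0.001 m and value of joint carriage above 0.147 m), for 0.1 s.
4. the round key is pressed down with the carriage home and locked (all of step 3 and value of joint zero_key above 0.004 m), for 0.05 s.
At the end, for the whole second after the job is handed in: The carriage is within 3 mm of its end stop at the anvil, the lock button is up (less than 1 mm down), the round key has been pressed (at least 4 mm) after that and is up again, and every loose thing is within 20 mm of where it stood (all of step 3 and value of joint zero_key below 0.001 m and distance of each of fruit_a, fruit_b, fruit_c, fruit_d, mug, bottle, shears from where it was at the start of the episode below 0.02 m); the robot touches nothing.
It fails at once if the round key is pressed before the carriage is home (value of joint zero_key above 0.003 m and value of joint carriage below 0.147 m).
It fails at once if a fruit or another loose thing is lifted, knocked or moved more than 20 mm (distance of any of fruit_a, fruit_b, fruit_c, fruit_d, mug, bottle, shears from where it was at the start of the episode above 0.02 m).
It also fails if it takes over 48 s, if anything falls off the work surface, if the arm or the gripper's body presses on something with over 40 N, if the wrist force passes 120 N, or if a joint passes its speed limit or range.

ROBOT

A 6-joint arm with a two-finger parallel gripper is mounted at the origin on the work surface. World frame = base frame: x ahead of the robot, y to its left, z up, the work surface at z = 0. Lengths are in mm, angles in rad, forces in N, time in s.
With the tool pointing down it reaches from about 375 to 900 mm from the base axis. Payload 3.1 kg.
Tool frame: the origin (TCP) lies at the very end of the fingers, on their centre line; the grasp point (between the pads) lies 19 mm behind it; z points along the fingers, x is the direction in which the jaws open and shut, and the axes are right-handed (so a half turn about z gives the same grasp; the last joint's range is limited). The gripper opens to 85 mm and grips with 20 to 120 N. Pads are 22 mm wide; open, the fingers measure 114 mm over their backs; the gripper's body (76 mm by 85 mm) begins 54 mm behind the grasp point. The pads swing forward as they close: fully open they stand 13 mm farther back than shut.
Start: joints at [1.016, 0.527, 1.433, -0, 1.181, -0.178], TCP at [229.925, 581.146, 231.31] pointing down, gripper open.
Joint ranges: [-3.08, 3.08], [-0.75, 2.2], [0.22, 2.44], [-1.43, 4.57], [0, 2.65], [-2.85, 2.85]. Speed limits (rad/s): [2.79, 2.79, 3.14, 3.14, 3.14, 3.14].

INTERFACE

Orientations are given as a unit quaternion [w, x, y, z].
In Python, from workcell import * gives the robot as it stands.
- The arm moves only by the tool jog_arm, never from a script. Its argument "commands" is a list of rows, each a list of 7 numbers: the closure, from 0 (fully open) to 1 (shut), then the shift along the tool's x, y, z in mm, then the turn, a rotation vector about the tool's x, y, z in degrees. A call has 1 to 20 rows; each row shifts and turns the pose as measured when the row begins, along the tool's axes as they then stand; what a row does not reach is not made up. A row lasts 1/10 s, in which the tool goes at most 50 mm and 8.59 degrees, less where a joint would pass 70% of its speed; a pose out of reach is approached as far as the arm can. A call is refused whole if a number of a shift passes 50 or a number of a turn 8.59, either way. A call with a gripper value outside its range is refused whole. The fingers move at their own pace and stop on an object; "grip_force" is the grip in N (left out, the last holds). Time passes only in rows, so rows that do not move let the fingers close. It gives the time, the measured TCP pose, the force and the opening at its end, in the units of the state.
- get_obs(): the state, without advancing time (a new reading comes with each control period).
- snapshot(name): name is "scene" or "top" or "wrist"; returns (picture, depth): 480x640x3 uint8, blue, green, red; 480x640 float32, mm along the optical axis (not along the pixel's ray), 0 where there is no reading.
- get_calibration(name): a dict with "fovy" (degrees; the focal length in pixels is half the picture's height over the tangent of half this angle, whatever the lens; pixels are square), "cx", "cy" (the principal point, pixels), "dist" ([k1, k2, p1, p2, k3] as OpenCV has them; the pictures are not rectified), "rvec" (rotation vector, rad) and "tvec" (3), from world to camera coordinates, as OpenCV has them; the wrist camera has in their place "tool_from_camera" (4x4, takes a point from camera to tool coordinates, whose origin is the TCP and whose axes are the tool frame's). Camera axes: x right, y down, z forward; pixel columns grow to the right and rows downward; lengths in mm; the calibration is good to about 2 mm. A picture is of the moment at which its call begins: read the wrist's pose just before it. get_calibration takes no time and is no camera call.
- sign_off(): hands the job in, once; it reports no verdict.
The state is a dict: "clock": time; "joint_positions": joint angles; "joint_velocities": joint speeds; "joint_torque": joint torques, N m; "tcp_pos": TCP position; "eef_rot": TCP orientation; "ft_force": force on the tool from outside, world axes, zero at the start; "ft_torque": the same for the moment, N m; "finger_gap": finger opening in mm.
Only numpy, scipy, OpenCV 4.12 (cv2) and the standard library are available. Lean on these libraries where they do the work, as an engineer would, in place of code of your own. Each camera call takes 0.05 s, during which the arm holds its last target.

## Working session

There is one attempt and no reset: what is moved stays moved. The work goes in short steps, Python scripts to look and compute and a tool call to move; the robot and the scene stay as the last step left them, time stands still between calls to the robot, and variables do not carry over. Pictures are saved under pics/ and viewed, and the job is handed in when it is done.

Besides the shell and the picture viewer there is one more tool, called after "Request:" as name(argument=value, ...), one argument or row to a line, values as JSON. jog_arm: Moves the arm, as the interface text tells. Its arguments: {"type":"object","properties":{"commands":{"type":"array","items":{"type":"array","items":{"type":"number"}}},"grip_force":{"type":"number"}},"required":["commands"]}

```bash
mkdir -p pics; ls; python3 - <<'E'
from workcell import *
import cv2,numpy as np
o=get_obs(); print(o)
for n in ("scene","top"):
    p,d=snapshot(n); cv2.imwrite(f"pics/{n}0.png",p); np.save(f"pics/{n}0.npy",d); print(n,get_calibration(n))
print(get_calibration("wrist"))
E
```

```text
pics
{'clock': 0.0, 'joint_positions': array([ 1.01547252e+00,  5.28495480e-01,  1.43390993e+00, -2.22478344e-05,
        1.18136771e+00, -1.78516093e-01]), 'joint_velocities': array([ 0.00038339,  0.00050376, -0.00090299, -0.00040169,  0.00155179,
        0.00059767]), 'joint_torque': array([-9.33704396e-04, -4.42351449e+01, -1.78026670e+01, -1.99870015e-04,
        8.47806805e-03,  2.53084742e-06]), 'tcp_pos': array([229.57688525, 580.54149764, 230.31316743]), 'eef_rot': array([ 4.52438389e-04,  8.27026156e-01,  5.62162387e-01, -9.91977496e-04]), 'ft_force': array([-0.83404781,  0.72034588,  0.79168518]), 'ft_torque': array([-0.05213531, -0.06031546,  0.00658585]), 'finger_gap': 85.48662575047068}
scene {'fovy': 55.784122900216765, 'cx': 323.2457774905132, 'cy': 240.2036195905027, 'dist': array([-0.11907914,  0.        ,  0.        ,  0.        ,  0.        ]), 'rvec': array([ 1.80157628,  1.69388054, -0.70107773]), 'tvec': array([ -20.54388386, -341.59109416, 1251.83821583])}
top {'fovy': 42.62720129206648, 'cx': 311.21039948010514, 'cy': 248.22143214559168, 'dist': array([-0.14051252,  0.        ,  0.        ,  0.        ,  0.        ]), 'rvec': array([ 2.13656858, -2.05236811,  0.24533494]), 'tvec': array([ -10.26776099,  570.97453691, 1032.42276214])}
{'fovy': 71.84456967897783, 'cx': 313.3470064334503, 'cy': 238.24444470148106, 'dist': array([0.00713026, 0.        , 0.        , 0.        , 0.        ]), 'tool_from_camera': array([[ 9.99999347e-01, -9.19002148e-04, -6.78579545e-04,
        -1.32163686e-01],
       [ 1.09057041e-03,  9.44835899e-01,  3.27542265e-01,
        -8.47298300e+01],
       [ 3.40134270e-04, -3.27542791e-01,  9.44836284e-01,
        -1.43811399e+02],
       [ 0.00000000e+00,  0.00000000e+00,  0.00000000e+00,
         1.00000000e+00]])}
```

View pics/scene0.png

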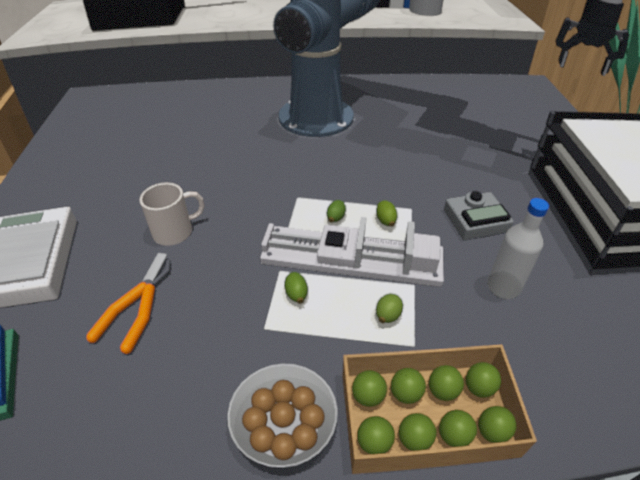

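View pics/top0.png

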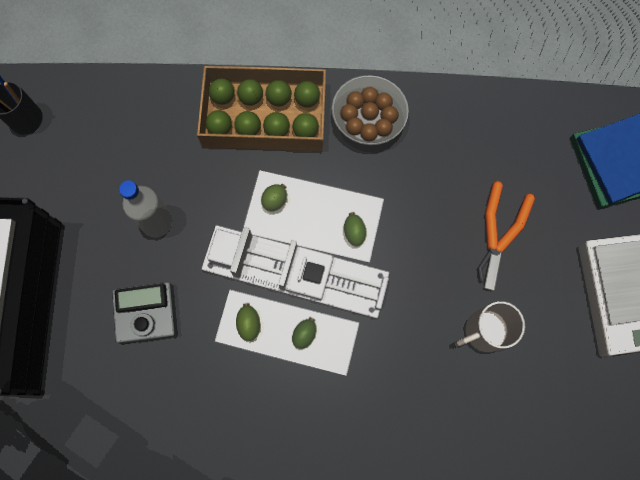

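```bash
cat > h.py <<'E'
import cv2,numpy as np
from workcell import *
def K(c):
    f=240/np.tan(np.radians(c["fovy"]/2)); return np.array([[f,0,c["cx"]],[0,f,c["cy"]],[0,0,1.]])
def ray(name,px):
    c=get_calibration(name); u=cv2.undistortPoints(np.array([[px]],float),K(c),c["dist"])[0,0]
    R=cv2.Rodrigues(c["rvec"])[0]; t=np.array(c["tvec"]).ravel()
    return -R.T@t, R.T@np.array([u[0],u[1],1])
def at_z(name,px,z):
    C,d=ray(name,px); return C+d*(z-C[2])/d[2]
def at_d(name,px,dep):
    C,d=ray(name,px); return C+d*dep
def proj(name,P):
    c=get_calibration(name); return cv2.projectPoints(np.array(P,float).reshape(-1,1,3),c["rvec"],c["tvec"],K(c),c["dist"])[0][:,0]
E
python3 - <<'E'
import cv2
p=cv2.imread("pics/top0.png")
a=p[220:325,195:395]; cv2.imwrite("pics/topz.png",cv2.resize(a,None,fx=4,fy=4,interpolation=cv2.INTER_CUBIC))
a=p[270:355,100:190]; cv2.imwrite("pics/topk.png",cv2.resize(a,None,fx=6,fy=6,interpolation=cv2.INTER_CUBIC))
E
```

```text
(no output)
```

View pics/topz.png

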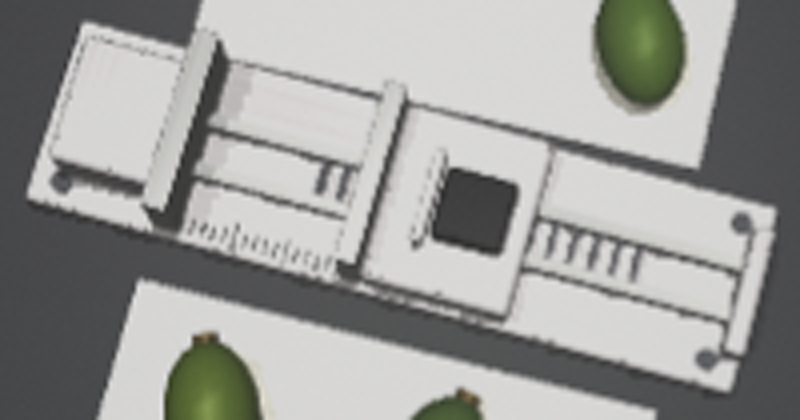

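View pics/topk.png

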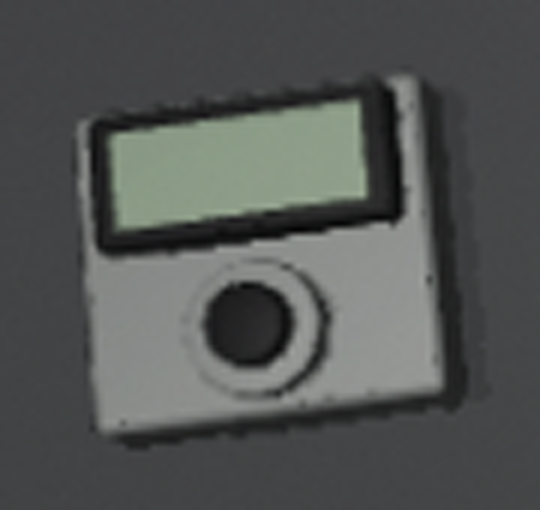

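```bash
python3 - <<'E'
from h import *
Z=lambda u,v:((u+.5)/4-.5+195,(v+.5)/4-.5+220)
k=lambda u,v:((u+.5)/6-.5+100,(v+.5)/6-.5+270)
b=[at_z("top",Z(*q),52) for q in[(447,167),(520,185),(505,255),(432,238)]]; print(np.round(b,1),np.mean(b,0))
B=[at_z("top",Z(*q),18) for q in[(85,22),(777,208),(733,390),(28,198)]]
print(np.round(B,1)); 
for i in range(4): print(np.linalg.norm(B[i]-B[(i+1)%4]))
d1=(B[0]-B[1]); d2=B[3]-B[2]; print("yaw of gauge +y dir",[np.degrees(np.arctan2(d[1],d[0])) for d in(d1,d2)])
c=np.mean(B,0); print(c)
print("key",at_z("top",k(248,324),54))
R=[at_z("top",k(*q),32) for q in[(420,75),(445,390),(100,432)]];print(np.round(R,1))
for i in(0,1):print(np.linalg.norm(R[i]-R[i+1]))
D=np.load("pics/top0.npy")
for q in [Z(476,211),k(248,324)]:
    i=tuple(int(round(x)) for x in q); print(i,at_d("top",i,D[i[1],i[0]]))
# anvil top front-right edge z=74 ; jaw top front edge z=72 
print("anvil face", [np.round(at_z("top",Z(*q),74),1) for q in[(221,38),(170,213)]])
print("jaw front", [np.round(at_z("top",Z(*q),72),1) for q in[(386,82),(340,262)]])
S=cv2.imread("pics/scene0.png"); g=np.mean(b,0); kk=at_z("top",k(248,324),54)
print(proj("scene",[g,kk]))
s=S[180:300,250:530]; cv2.imwrite("pics/sz.png",cv2.resize(s,None,fx=2.8,fy=2.8,interpolation=cv2.INTER_CUBIC))
E
```

```text
[[549.9  20.6  52. ]
 [543.  -12.7  52. ]
 [510.7  -7.1  52. ]
 [517.1  25.9  52. ]] [530.18536838   6.68330964  52.        ]
[[ 620.6  195.4   18. ]
 [ 544.  -133.    18. ]
 [ 458.3 -113.9   18. ]
 [ 534.6  215.6   18. ]]
337.21757165924225
87.79618588034052
338.27001733266655
88.33874164779854
yaw of gauge +y dir [np.float64(76.87513087886663), np.float64(76.96773122534127)]
[539.35621384  41.01417969  18.        ]
key [423.98663257 310.41411469  54.        ]
[[505.  270.5  32. ]
 [409.3 254.4  32. ]
 [391.2 359.3  32. ]]
97.05063593242333
106.4329870704
(314, 272) [530.57151152   6.03432486  53.94581983]
(141, 324) [423.5991811  311.16154058  50.56491553]
anvil face [array([600.2, 124. ,  74. ]), array([519.4, 141.5,  74. ])]
jaw front [array([583.3,  49.1,  72. ]), array([501. ,  65.4,  72. ])]
[[334.0127799  236.92985357]
 [475.42315331 194.61792574]]
```

View pics/sz.png

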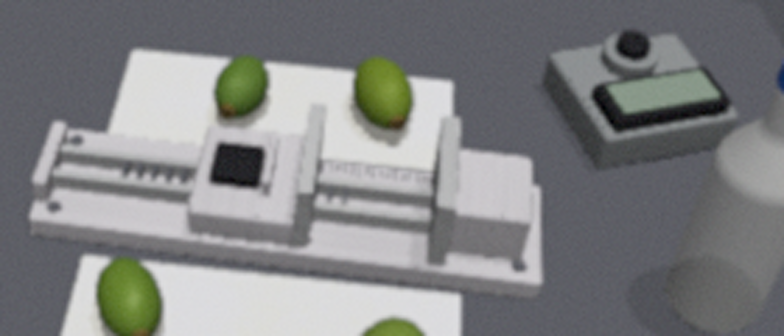

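Request:
jog_arm(
  commands=[
    [1,0,0,-5,0,0,8.5],
    [1,0,0,-5,0,0,8.5],
    [1,0,0,-5,0,0,8.5],
    [1,0,0,-5,0,0,8.5],
    [1,0,0,0,0,0,8.5],
    [1,0,0,0,0,0,8.5],
    [1,0,0,0,0,0,8.5],
    [1,0,0,0,0,0,8.5],
    [1,0,0,0,0,0,8.5],
  ],
  grip_force=40,
)

```text
clock: 1.0
tcp_pos: [227.5, 577.3, 245.6]
eef_rot: [0.006, 0.997, -0.08, -0.003]
ft_force: [-0.8, -0.5, -0.1]
finger_gap: -0.1
```

```bash
cat >> h.py <<'E'
from scipy.spatial.transform import Rotation as Ro
def Rt(o):
    q=o["eef_rot"]; return Ro.from_quat([q[1],q[2],q[3],q[0]])
def want(target,yawx=-13.1):
    """print remaining shift in tool axes & turn (deg rotvec tool) to the target"""
    o=get_obs(); R=Rt(o); c,s=np.cos(np.radians(yawx)),np.sin(np.radians(yawx))
    T=Ro.from_matrix(np.array([[c,s,0],[s,-c,0],[0,0,-1.]]))
    print("t",round(o["clock"],2),"tcp",np.round(o["tcp_pos"],1),"F",np.round(o["ft_force"],1),"gap",round(o["finger_gap"],1))
    dp=np.array(target)-o["tcp_pos"]
    print("shift",np.round(R.inv().apply(dp),1),"turn",np.round((R.inv()*T).as_rotvec(degrees=True),2), "shift after turn",np.round(T.inv().apply(dp),1))
E
python3 -c "
from h import *
want([530,7,110])"
```

```text
t 1.0 tcp [227.5 577.3 245.6] F [-0.8 -0.5 -0.1] gap -0.1
shift [390.5 512.8 140.2] turn [0.76 0.29 3.91] shift after turn [423.9 486.9 135.6]
```

Request:
jog_arm(
  commands=[
    [1,28,36,0,0.7,0.3,3.9],
    [1,30,36,0,0,0,0],
    [1,30,36,0,0,0,0],
    [1,30,36,0,0,0,0],
    [1,30,36,0,0,0,0],
    [1,30,36,0,0,0,0],
    [1,30,36,0,0,0,0],
    [1,30,36,0,0,0,0],
    [1,30,36,5,0,0,0],
    [1,30,36,5,0,0,0],
  ],
)

```text
clock: 2.0
tcp_pos: [441.7, 150.5, 232.6]
eef_rot: [-0.0, 0.994, -0.11, -0.0]
ft_force: [1.3, 0.4, 0.0]
finger_gap: 0.1
```

```bash
python3 -c "
from h import *
want([530,7,150])"
```

```text
t 2.0 tcp [441.7 150.5 232.6] F [1.3 0.4 0. ] gap 0.1
shift [117.7 120.7  82.5] turn [-0.01  0.02  0.43] shift after turn [118.6 119.8  82.6]
```

Request:
jog_arm(
  commands=[
    [1,30,30,20,0,0,0.4],
    [1,30,30,20,0,0,0],
    [1,30,30,20,0,0,0],
    [1,28,30,20,0,0,0],
    [1,0,0,0,0,0,0],
  ],
)

```text
clock: 2.5
tcp_pos: [536.1, -5.1, 149.4]
eef_rot: [-0.0, 0.993, -0.118, 0.003]
ft_force: [0.3, 0.6, -1.5]
finger_gap: -0.1
```

```bash
cat > look.py <<'E'
from h import *
import sys
want([530,7,150])
o=get_obs(); p,d=snapshot("wrist"); cv2.imwrite(f"pics/{sys.argv[1]}.png",p); np.save(f"pics/{sys.argv[1]}.npy",d); np.savez(f"pics/{sys.argv[1]}_pose.npz",p=o["tcp_pos"],q=o["eef_rot"])
p,d=snapshot("top"); cv2.imwrite(f"pics/{sys.argv[1]}_t.png",cv2.resize(p[180:400,80:420],None,fx=2.3,fy=2.3,interpolation=cv2.INTER_CUBIC))
E
python3 look.py w1
```

```text
t 2.5 tcp [536.1  -5.1 149.4] F [ 0.3  0.6 -1.5] gap -0.1
shift [ -8.7 -10.4  -0.6] turn [-0.04 -0.29 -0.43] shift after turn [ -8.7 -10.4  -0.6]
```

View pics/w1.png

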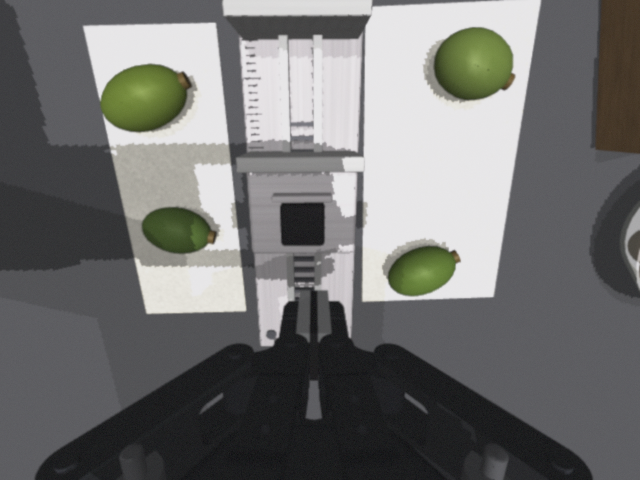

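View pics/w1_t.png

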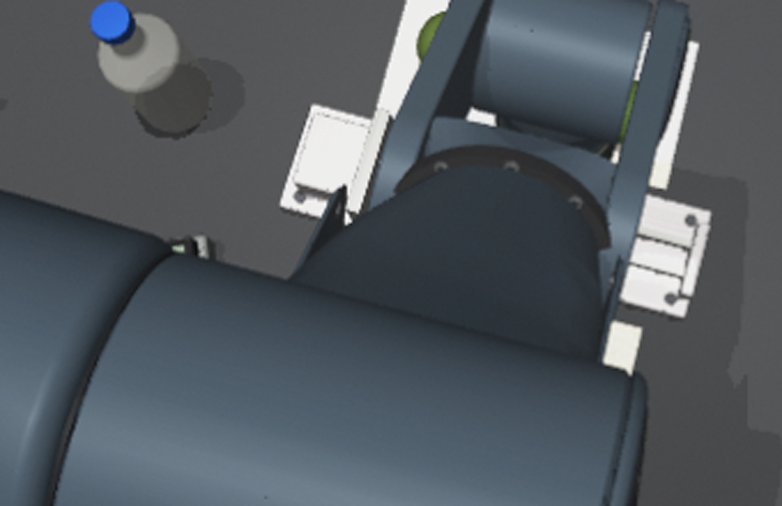

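```bash
cat >> h.py <<'E'
def wr(name,px,z):
    P=np.load(f"pics/{name}_pose.npz"); q=P["q"]; R=Ro.from_quat([q[1],q[2],q[3],q[0]]).as_matrix()
    c=get_calibration("wrist"); M=np.array(c["tool_from_camera"])
    u=cv2.undistortPoints(np.array([[px]],float),K(c),c["dist"])[0,0]
    C=R@M[:3,3]+P["p"]; d=R@M[:3,:3]@np.array([u[0],u[1],1]); d/= 1
    return C+d*(z-C[2])/d[2]
E
python3 - <<'E'
from h import *
for n,px,z in [("btn",(302,224),52),("bl",(281,205),52),("br",(324,203),52),("bbr",(325,244),52),("bbl",(282,245),52),("ridge",(301,194),56),("jawL",(238,157),72),("jawR",(364,157),72),("anvL",(228,13),74),("anvR",(370,12),74)]:
    print(n,np.round(wr("w1",px,z),1))
d=np.load("pics/w1.npy"); print(d[224,302])
E
```

```text
btn [530.8   8.8  52. ]
bl [519.2  26.8  52. ]
br [550.7  20.7  52. ]
bbr [544.2 -11.1  52. ]
bbl [511.5  -4.   52. ]
ridge [536.1  32.1  56. ]
jawL [503.6  68.4  72. ]
jawR [583.3  49.1  72. ]
anvL [523.  145.3  74. ]
anvR [601.1 127.1  74. ]
251.23634
```

```bash
python3 -c "
from h import *
want([532,11.5,62])"
```

```text
t 2.6 tcp [533.6  -1.5 150.9] F [-0.  -0.3 -0.5] gap 0.1
shift [ -4.8 -12.1  88.9] turn [-0.11 -0.16 -0.28] shift after turn [ -4.5 -12.3  88.9]
```

Request:
jog_arm(
  commands=[
    [1,-3,-6,25,0,0,-0.3],
    [1,-2,-6,25,0,0,0],
    [1,0,0,20,0,0,0],
    [1,0,0,10,0,0,0],
    [1,0,0,0,0,0,0],
    [1,0,0,0,0,0,0],
  ],
)

```text
clock: 3.2
tcp_pos: [529.7, 18.5, 73.1]
eef_rot: [-0.001, 0.994, -0.11, 0.003]
ft_force: [0.6, -0.1, -0.0]
finger_gap: 0.1
```

```bash
python3 -c "
from h import *
want([532,11.5,62])"; python3 look.py w2
```

```text
t 3.2 tcp [529.7  18.5  73.1] F [ 0.6 -0.1 -0. ] gap 0.1
shift [ 3.8  6.4 11.1] turn [-0.19 -0.33  0.46] shift after turn [ 3.9  6.3 11.1]
t 3.2 tcp [529.7  18.5  73.1] F [ 0.6 -0.1 -0. ] gap 0.1
shift [  3.3  10.9 -76.9] turn [-0.19 -0.33  0.46] shift after turn [  3.   11.2 -76.9]
```

View pics/w2.png

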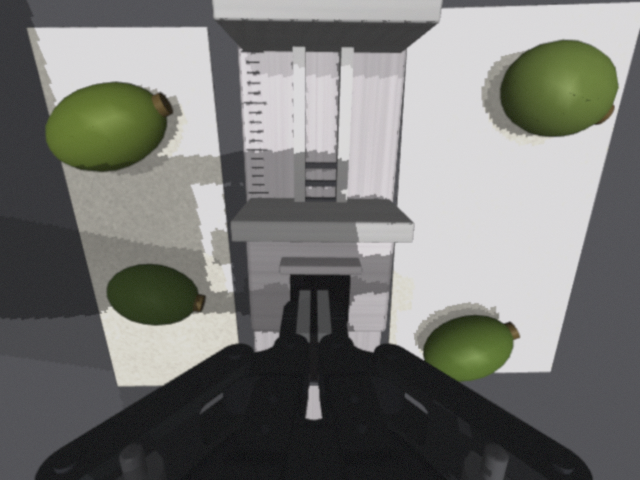

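Request:
jog_arm(
  commands=[
    [1,3,6,5,0,0,0.4],
    [1,0,0,4,0,0,0],
    [1,0,0,0,0,0,0],
    [1,0,0,0,0,0,0],
  ],
)

```text
clock: 3.7
tcp_pos: [533.8, 10.3, 66.0]
eef_rot: [-0.001, 0.993, -0.114, 0.006]
ft_force: [-0.1, 0.5, -1.7]
finger_gap: -0.2
```

```bash
python3 -c "
from h import *
want([532,11.5,62])"; python3 look.py w3
```

```text
t 3.7 tcp [533.8  10.3  66. ] F [-0.1  0.5 -1.7] gap -0.2
shift [-2.  -0.7  4. ] turn [-0.2  -0.69 -0.04] shift after turn [-2.  -0.8  4. ]
t 3.7 tcp [533.8  10.3  66. ] F [-0.1  0.5 -1.7] gap -0.2
shift [ -1.9   3.8 -84.1] turn [-0.2  -0.69 -0.04] shift after turn [ -2.9   4.1 -84. ]
```

View pics/w3.png

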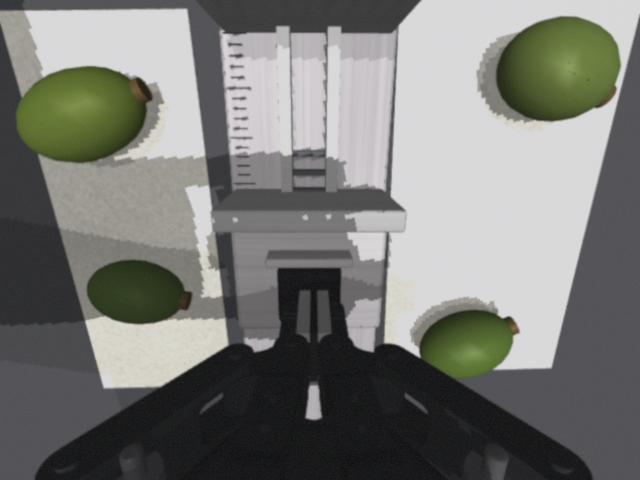

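Request:
jog_arm(
  commands=[
    [1,-2,-1,5,0,-0.6,0],
    [1,0,0,5,0,0,0],
    [1,0,0,3,0,0,0],
    [1,0,0,2,0,0,0],
    [1,0,0,0,0,0,0],
  ],
)

```text
clock: 4.3
tcp_pos: [532.2, 12.1, 50.3]
eef_rot: [-0.002, 0.993, -0.114, 0.001]
ft_force: [-1.3, -0.4, 5.1]
finger_gap: 0.2
```

```bash
python3 -c "
from h import *
want([532,11.5,47])"
```

```text
t 4.3 tcp [532.2  12.1  50.3] F [-1.3 -0.4  5.1] gap 0.2
shift [-0.   0.6  3.3] turn [-0.2  -0.06 -0.01] shift after turn [-0.   0.6  3.3]
```

Request:
jog_arm(
  commands=[
    [1,0,0,3,0,0,0],
    [1,0,0,2,0,0,0],
    [1,0,0,1,0,0,0],
  ],
)

```text
clock: 4.6
tcp_pos: [532.2, 12.1, 46.0]
eef_rot: [-0.001, 0.993, -0.114, 0.001]
ft_force: [-1.9, 0.8, 11.9]
finger_gap: 0.2
```

```bash
python3 -c "
from h import *
want([532,11.5,47])"; python3 look.py w4
```

```text
t 4.6 tcp [532.2  12.1  46. ] F [-1.9  0.8 11.9] gap 0.2
shift [-0.1  0.6 -1. ] turn [-0.18 -0.1   0.02] shift after turn [-0.1  0.6 -1. ]
t 4.6 tcp [532.2  12.1  46. ] F [-1.9  0.8 11.9] gap 0.2
shift [  -0.9    5.1 -104. ] turn [-0.18 -0.1   0.02] shift after turn [  -1.     5.5 -104. ]
```

View pics/w4.png

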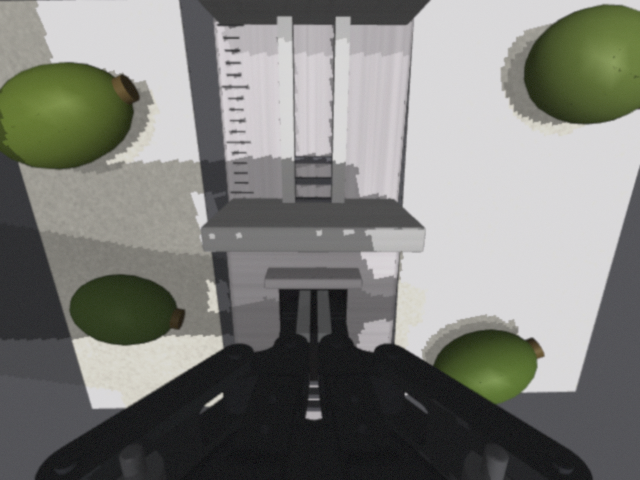

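Request:
jog_arm(
  commands=[
    [1,0,-3,1,0,0,0],
    [1,0,-5,1,0,0,0],
    [1,0,-5,1,0,0,0],
    [1,0,-5,1,0,0,0],
    [1,0,-5,1,0,0,0],
  ],
)

```text
clock: 5.2
tcp_pos: [537.2, 33.4, 46.0]
eef_rot: [-0.0, 0.994, -0.113, 0.002]
ft_force: [-2.5, -1.5, 8.5]
finger_gap: -0.1
```

```bash
python3 -c "
from h import *
u=np.array([.2267,.974]);p=np.array([532.2,12.1])+u*77
want([*p,46])"; python3 look.py w5
```

```text
t 5.2 tcp [537.2  33.4  46. ] F [-2.5 -1.5  8.5] gap -0.1
shift [ -0.  -55.1   0.1] turn [-0.04 -0.18  0.08] shift after turn [ -0.1 -55.1   0. ]
t 5.2 tcp [537.2  33.4  46. ] F [-2.5 -1.5  8.5] gap -0.1
shift [  -0.8   27.3 -104. ] turn [-0.04 -0.18  0.08] shift after turn [  -1.1   27.4 -104. ]
```

View pics/w5.png

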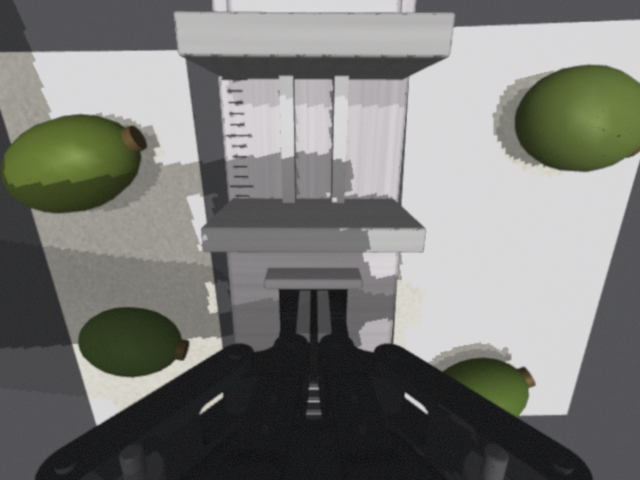

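Request:
jog_arm(
  commands=[
    [1,0,-5,1.5,0,0,0],
    [1,0,-6,1.5,0,0,0],
    [1,0,-6,1.5,0,0,0],
    [1,0,-6,1.5,0,0,0],
    [1,0,-6,1.5,0,0,0],
    [1,0,-6,1.5,0,0,0],
    [1,0,-6,1.5,0,0,0],
  ],
)

```text
clock: 6.0
tcp_pos: [546.8, 73.7, 46.0]
eef_rot: [0.001, 0.994, -0.112, 0.003]
ft_force: [-2.7, -0.7, 12.9]
finger_gap: 0.1
```

```bash
python3 -c "
from h import *
u=np.array([.2267,.974]);p=np.array([532.2,12.1])+u*77
want([*p,46])"
```

```text
t 6.0 tcp [546.8  73.7  46. ] F [-2.7 -0.7 12.9] gap 0.1
shift [ -0.2 -13.7  -0. ] turn [ 0.07 -0.41  0.19] shift after turn [ -0.2 -13.7  -0. ]
```

Request:
jog_arm(
  commands=[
    [1,0,-4,1.5,0,0.3,0.1],
    [1,0,-4,1.5,0,0,0],
    [1,0,-4,1.5,0,0,0],
    [1,0,-3,1.5,0,0,0],
    [1,0,-3,1.5,0,0,0],
  ],
)

```text
clock: 6.5
tcp_pos: [550.7, 89.9, 46.0]
eef_rot: [0.004, 0.994, -0.111, 0.007]
ft_force: [-2.7, -7.9, 12.2]
finger_gap: -0.1
```

```bash
python3 -c "
from h import *
u=np.array([.2267,.974]);p=np.array([532.2,12.1])+u*77
want([*p,46])"; python3 look.py w6
```

```text
t 6.5 tcp [550.7  89.9  46. ] F [-2.7 -7.9 12.2] gap -0.1
shift [-0.4  3.  -0. ] turn [ 0.36 -0.88  0.4 ] shift after turn [-0.4  3.  -0. ]
t 6.5 tcp [550.7  89.9  46. ] F [-2.7 -7.9 12.2] gap -0.1
shift [  -0.4   86.1 -103.5] turn [ 0.36 -0.88  0.4 ] shift after turn [  -1.4   85.5 -104. ]
```

View pics/w6.png

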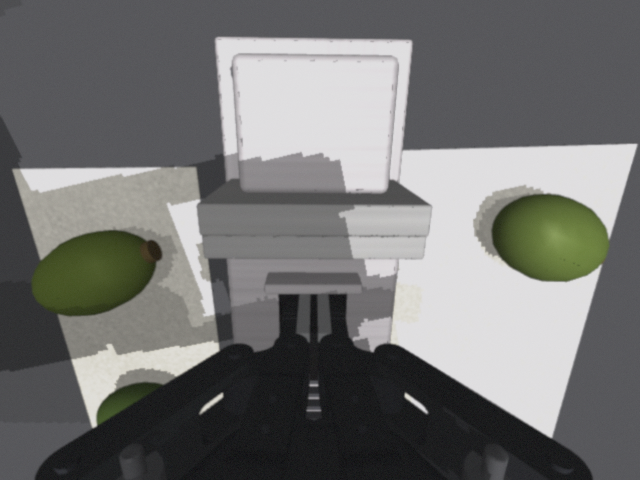

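Request:
jog_arm(
  commands=[
    [1,0,-3,1.5,0,0,0],
    [1,0,-3,1.5,0,0,0],
    [1,0,-2,0,0,0,0],
  ],
)

```text
clock: 6.9
tcp_pos: [551.1, 90.9, 46.8]
eef_rot: [0.01, 0.994, -0.107, 0.006]
ft_force: [-1.9, -5.9, 5.7]
finger_gap: -0.3
```

Home stop is confirmed by the stall (1 mm more with about 6–8 N). Now straight up to release.

Request:
jog_arm(
  commands=[
    [1,0,-0.5,-2,0,0,0],
    [1,0,0,-3,0,0,0],
    [1,0,0,-4,0,0,0],
    [1,0,0,-20,0,0,0],
    [1,0,0,-40,0,0,0],
    [1,0,0,-40,0,0,0],
    [1,0,0,0,0,0,0],
  ],
)

```text
clock: 7.6
tcp_pos: [549.1, 92.8, 158.5]
eef_rot: [0.01, 0.994, -0.107, 0.004]
ft_force: [0.2, 0.0, -0.7]
finger_gap: 0.2
```

```bash
python3 -c "
from h import *
want([424,310.5,150])"; python3 look.py w7
```

```text
t 7.6 tcp [549.1  92.8 158.5] F [ 0.2  0.  -0.7] gap 0.2
shift [-168.8 -186.     3.2] turn [ 1.11 -0.58  0.76] shift after turn [-171.2 -183.6    8.5]
t 7.6 tcp [549.1  92.8 158.5] F [ 0.2  0.  -0.7] gap 0.2
shift [-0.4 87.8 10.2] turn [ 1.11 -0.58  0.76] shift after turn [ 0.8 87.9  8.5]
```

View pics/w7.png

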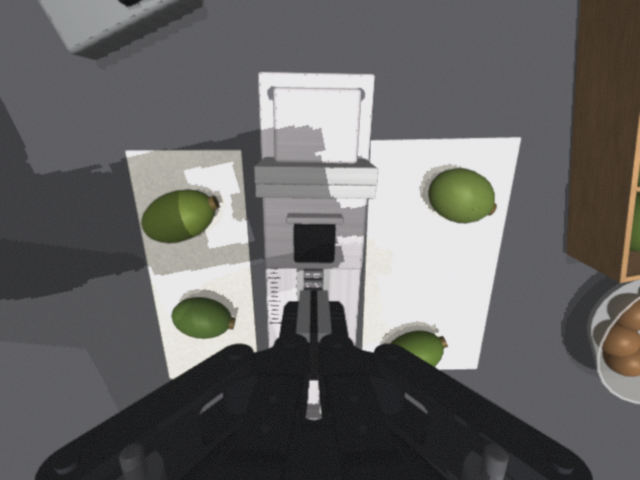

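```bash
python3 - <<'E'
from h import *
d=np.load("pics/w7.npy")
def hgt(px):
    P=np.load("pics/w7_pose.npz"); q=P["q"]; R=Ro.from_quat([q[1],q[2],q[3],q[0]]).as_matrix()
    c=get_calibration("wrist"); M=np.array(c["tool_from_camera"]); u=cv2.undistortPoints(np.array([[px]],float),K(c),c["dist"])[0,0]
    pc=np.array([u[0],u[1],1])*np.median(d[px[1]-2:px[1]+3,px[0]-2:px[0]+3]); return np.round(R@(M[:3,:3]@pc+M[:3,3])+P["p"],1)
for n,px in [("btn",(315,243)),("carL",(280,245)),("carR",(350,245)),("jaw",(316,192)),("anvil",(316,173)),("ridge",(315,217))]: print(n,hgt(px))
for px in [(294,224),(335,224),(335,262),(294,262)]: print(np.round(wr("w7",px,52),1))
E
python3 -c "
import cv2;p=cv2.imread('pics/w7.png')[150:270,240:390];cv2.imwrite('pics/w7z.png',cv2.resize(p,None,fx=5,fy=5,interpolation=2))"
```

```text
btn [549.5  84.5  53.4]
carL [519.9  85.3  43.4]
carR [576.9  72.6  43.4]
jaw [559.6 129.   73.1]
anvil [562.4 142.2  75.2]
ridge [554.2 106.3  55.6]
[536.6 103.2  52. ]
[568.2  96.2  52. ]
[561.8  64.   52. ]
[529.   71.4  52. ]
```

View pics/w7z.png

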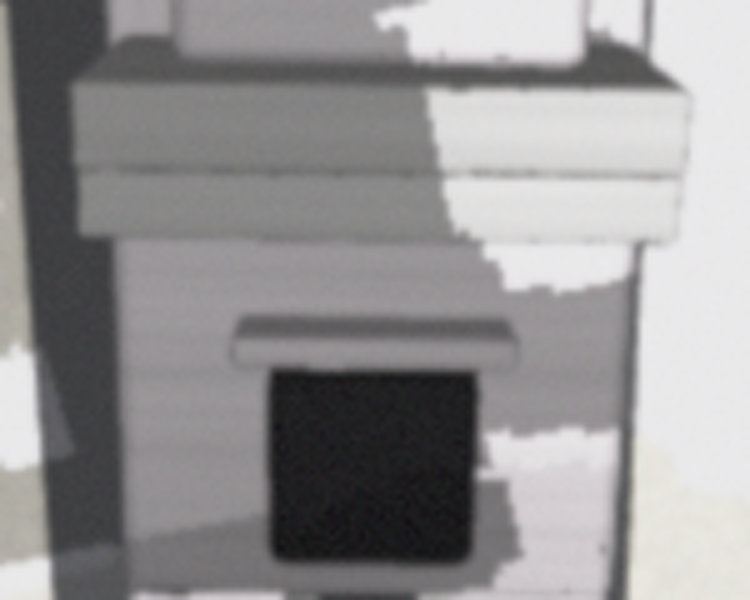

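```bash
python3 - <<'E'
from h import *
print("bottle cap",at_z("top",(129,189),200),"base scene",at_z("scene",(507,290),0), "mug handled far")
want([424,310.5,150])
E
```

```text
bottle cap [626.16004836 311.80713053 200.        ] base scene [635.30543007 319.51925371   0.        ] mug handled far
t 7.7 tcp [546.   92.7 154.7] F [ 0.5  0.7 -0.2] gap -0.3
shift [-165.8 -186.7    0.4] turn [ 1.21 -0.12  0.75] shift after turn [-168.2 -184.4    4.7]
```

Request:
jog_arm(
  commands=[
    [1,-33,-25,0,1.2,0,0.8],
    [1,-34,-25,0,0,0,0],
    [1,-34,-25,0,0,0,0],
    [1,-34,-25,0,0,0,0],
    [1,-30,-25,0,0,0,0],
    [1,0,0,0,0,0,0],
    [1,0,0,0,0,0,0],
  ],
)

```text
clock: 8.4
tcp_pos: [403.6, 253.8, 143.7]
eef_rot: [0.004, 0.993, -0.116, -0.007]
ft_force: [0.3, -0.1, -0.1]
finger_gap: 0.1
```

```bash
python3 look.py w8; python3 -c "
from h import *
want([424,310.5,150])"
```

```text
t 8.4 tcp [403.6 253.8 143.7] F [ 0.3 -0.1 -0.1] gap 0.1
shift [180.  210.9  -6.9] turn [ 0.52  0.8  -0.27] shift after turn [179.1 211.7  -6.3]
t 8.5 tcp [404.2 253.  143.9] F [0.4 0.4 0.5] gap -0.3
shift [  5.7 -60.5  -6.8] turn [ 0.51  0.8  -0.41] shift after turn [  6.2 -60.5  -6.1]
```

View pics/w8.png

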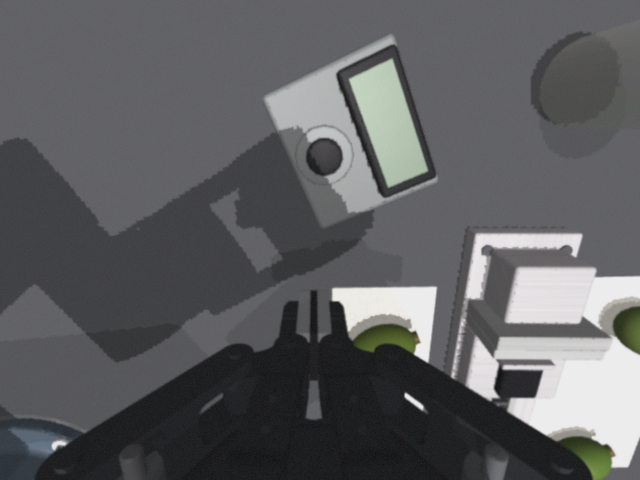

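```bash
python3 - <<'E'
from h import *
k=wr("w8",(324,156),54); print(k)
want([424.3,311,64])
E
```

```text
[423.68883376 313.17733778  54.        ]
t 8.5 tcp [404.2 253.  143.9] F [0.4 0.4 0.5] gap -0.3
shift [  7.1 -61.8  79.2] turn [ 0.51  0.8  -0.41] shift after turn [  6.4 -61.   79.9]
```

Request:
jog_arm(
  commands=[
    [1,3,-20,10,0.5,0.8,-0.4],
    [1,3,-20,20,0,0,0],
    [1,0,-20,20,0,0,0],
    [1,0,0,15,0,0,0],
    [1,0,0,6,0,0,0],
    [1,0,0,0,0,0,0],
    [1,0,0,0,0,0,0],
  ],
)

```text
clock: 9.2
tcp_pos: [433.5, 305.3, 68.7]
eef_rot: [-0.0, 0.993, -0.121, 0.002]
ft_force: [0.1, 0.0, 0.1]
finger_gap: -0.2
```

```bash
python3 look.py w9; python3 -c "
from h import *
want([424,312,60])"
```

```text
t 9.2 tcp [433.5 305.3  68.7] F [0.1 0.  0.1] gap -0.2
shift [165.9 266.1 -80.9] turn [-0.05 -0.23 -0.84] shift after turn [161.6 268.6 -81.3]
t 9.3 tcp [433.5 305.6  69.2] F [-0.2  0.4  0.3] gap 0.1
shift [-10.8  -3.9   9.1] turn [-0.09 -0.28 -0.82] shift after turn [-10.7  -4.1   9.2]
```

View pics/w9.png

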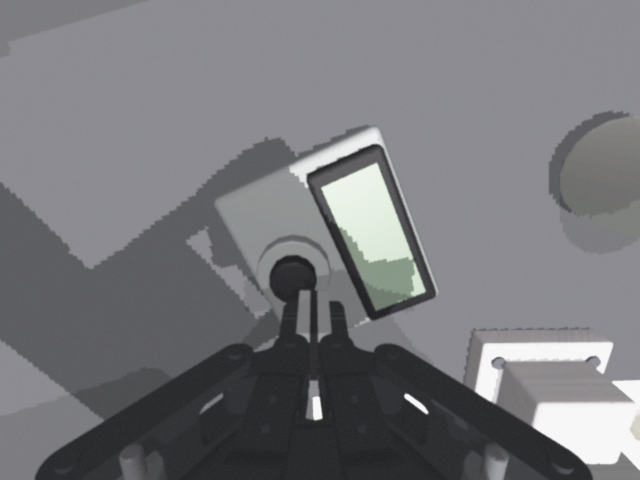

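Request:
jog_arm(
  commands=[
    [1,-10,-4,3,0,0,-0.8],
    [1,0,0,2,0,0,0],
    [1,0,0,0,0,0,0],
    [1,0,0,0,0,0,0],
  ],
)

```text
clock: 9.7
tcp_pos: [424.4, 312.5, 65.7]
eef_rot: [-0.001, 0.994, -0.114, 0.004]
ft_force: [0.4, -1.0, 0.3]
finger_gap: 0.3
```

```bash
python3 look.py w10; python3 -c "
from h import *
want([424,312,50])
print(wr('w10',(313,275),54))"
```

```text
t 9.7 tcp [424.4 312.5  65.7] F [ 0.4 -1.   0.3] gap 0.3
shift [172.5 273.4 -84. ] turn [-0.2  -0.42  0.04] shift after turn [172.1 273.6 -84.3]
t 9.8 tcp [424.7 312.5  65.7] F [ 0.1  0.1 -0.3] gap -0.0
shift [-0.7  0.7 15.7] turn [-0.21 -0.43  0.02] shift after turn [-0.6  0.6 15.7]
[426.58090723 322.75052929  54.        ]
```

View pics/w10.png

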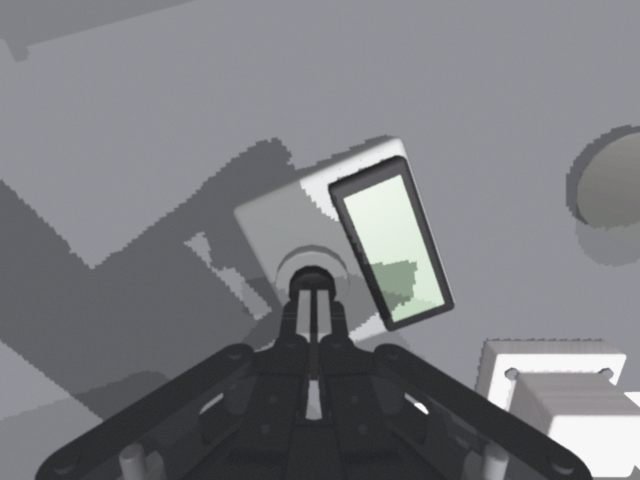

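Request:
jog_arm(
  commands=[
    [1,0,0,5,0,0,0],
    [1,0,-0.5,4,0,0,0],
    [1,0,0,3,0,0,0],
    [1,0,0,3,0,0,0],
    [1,0,0,2,0,0,0],
  ],
)

```text
clock: 10.3
tcp_pos: [425.6, 313.3, 48.0]
eef_rot: [-0.002, 0.993, -0.114, 0.004]
ft_force: [-1.4, 0.3, 11.9]
finger_gap: -0.1
```

Request:
jog_arm(
  commands=[
    [1,0,0,1,0,0,0],
    [1,0,0,1,0,0,0],
    [1,0,0,-5,0,0,0],
    [1,0,0,-10,0,0,0],
    [1,0,0,-30,0,0,0],
    [1,0,0,-40,0,0,0],
    [1,0,0,-40,0,0,0],
    [1,0,0,-40,0,0,0],
    [1,0,0,0,0,0,0],
    [1,0,0,0,0,0,0],
  ],
)

```text
clock: 11.3
tcp_pos: [423.6, 312.3, 219.9]
eef_rot: [-0.001, 0.993, -0.114, 0.004]
ft_force: [0.2, -0.3, -0.2]
finger_gap: -0.1
```

```bash
python3 look.py w11; python3 - <<'E'
from h import *
p,d=snapshot("scene"); cv2.imwrite("pics/scene1.png",p)
E
```

```text
t 11.3 tcp [423.6 312.3 219.9] F [ 0.2 -0.3 -0.2] gap -0.1
shift [172.2 273.4  70.4] turn [-0.18 -0.43  0.  ] shift after turn [172.8 273.2  69.9]
```

View pics/w11.png

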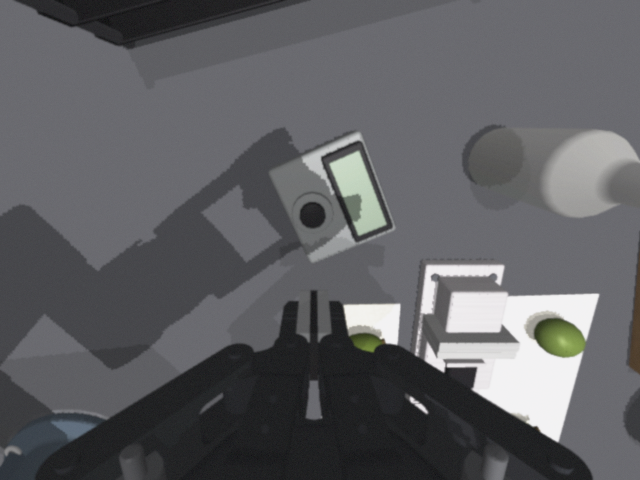

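View pics/scene1.png

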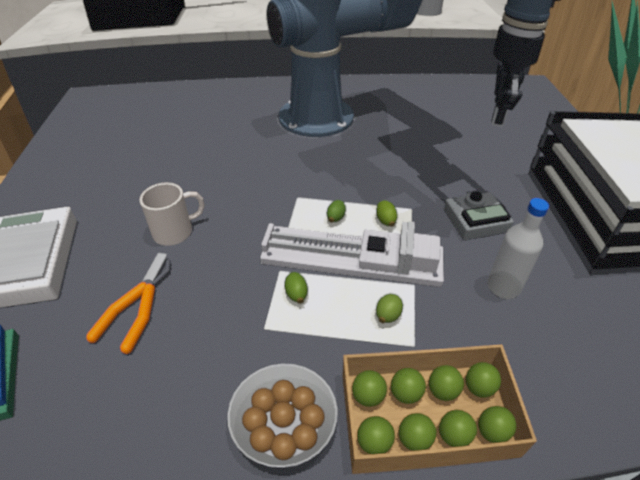

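```bash
python3 - <<'E'
from h import *
d=np.load("pics/w11.npy"); P=np.load("pics/w11_pose.npz"); q=P["q"]; R=Ro.from_quat([q[1],q[2],q[3],q[0]]).as_matrix()
c=get_calibration("wrist"); M=np.array(c["tool_from_camera"])
for n,px in [("key",(312,215)),("collar",(296,215)),("box",(325,245))]:
    u=cv2.undistortPoints(np.array([[px]],float),K(c),c["dist"])[0,0]
    print(n,np.round(R@(M[:3,:3]@(np.array([u[0],u[1],1])*np.median(d[px[1]-1:px[1]+2,px[0]-1:px[0]+2]))+M[:3,3])+P["p"],1))
a=cv2.imread("pics/scene0.png").astype(int); b=cv2.imread("pics/scene1.png").astype(int)
for n,(x,y) in dict(mug=(170,215),shears=(135,300),fa=(296,287),fb=(390,307),fc=(336,210),fd=(387,212),bottle=(515,265)).items():
    print(n,np.abs(a-b)[y-20:y+20,x-20:x+20].mean().round(1))
sign_off()
E
```

```text
key [423.6 313.8  55.2]
collar [407.5 314.8  45.2]
box [428.2 273.   33.8]
mug 2.5
shears 3.2
fa 2.6
fb 2.6
fc 4.1
fd 5.9
bottle 2.5
the job is handed in; nothing more can be done
```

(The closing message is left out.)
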